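Shut the valve box and hold the vent rod half open

TASK

Push the open door of the laminator's valve box shut until it snaps home on its catch. Only then draw the vent rod, the one with the tall drum-shaped knob, straight up, without wrenching it sideways, about 35 mm, so that the dark groove round its shaft just comes out of the block, without pulling it out of its bore. Finish while still gripping it and holding it steady at that height, with the door shut, and leave the drain rod and the loose things on the bench alone.

Things in the scene. Friction and masses are not known exactly. Their poses are not given: they have to be found in the camera images.
- valve_box: grey steel box fixed to the bench, 170 deep (x) x 190 wide (y) x 150 high, with an aluminium valve block set in its roof (90 x 188, its top 165 above the bench). Origin: centre of its underside; x points to its back, y to its left, z up; its front (-x) carries the door. Turned up to 0.3 rad either way. The rods' knobs stand on top, 80 mm or more behind the front, up to 226 above the bench
- door (a joint): front door's angle, rad: 0 shut, more is open (free edge swung out to the front). Grey panel 170 wide, 130 high (12 to 142 above the bench), 12 thick, hinged on its left (+y) edge. Stays where left (light friction). A sprung roller catch at the free edge resists from about 0.09 rad with up to 10 N, and past 0.03 rad snaps the door in to 0 and keeps it there
- door_hinge (a point): point on the upright hinge axis, 77 above the bench, in the plane of the door's inner face (x -85, y +85 in the box's frame); axes are the door's own: x square to the door into the box, -y along the door to its free edge, z up
- door_push (a point): point on the door's outer (front) face to push at, 130 mm from the hinge edge and 20 mm below the door's top edge (122 above the bench); axes as the door's
- bore_left (a point): centre of the mouth of the left bore, in the block's top face (x +20, y +45, z 165 in the box's frame); bore 17.5 mm across, 70 deep, upright. One bore holds the vent rod and the other the drain rod, either way round
- bore_right (a point): the same of the right bore (x +20, y -45, z 165 in the box's frame)
- vent_rod: loose 16 mm steel rod, upright in one of the two bores, 95 long below its black drum knob (30 across, 36 high). Origin: centre of its foot, z up along it. At the start the foot is on the bore's floor, 95 above the bench, and 25 of shaft shows between block and knob. A dark 3 mm groove ring lies 35 to 38 above the foot. About 0.25 kg; falls back when let go
- vent_knob (a point): centre of the drum knob of the vent rod, 113 mm above the rod's foot (208 above the bench at the start); free all round for grasping, the other knob's axis is 90 mm away along the box's width
- drain_rod: the other loose rod, alike but with a low wide disc knob (44 mm diameter, 12 high, no drum); origin: centre of its foot; not to be moved
- junction_box: bystander: black plastic junction box 70 x 50 x 24 on the bench; origin under its centre
- tape_roll: bystander: brown tape roll lying flat, 90 across, 24 high; origin under its centre
- screwdriver: bystander: screwdriver lying on the bench; origin under its middle
- bushing: bystander: brass bushing 48 across, 40 high, standing; origin under its centre
Mind the look-alikes: they are no part of the job. What is shaped like the vent_rod but purple or yellow is not meant.

How it is judged:
On the way:
1. the door is shut on its catch while the vent rod is still down (value of joint door below 0.015 rad and z of vent_rod in the frame of valve_box below 0.101 m), for 0.3 s.
At the end, for the whole second after the job is handed in: door within 0.015 rad of shut; the vent rod's foot 27 to 43 mm above the bore's floor, within 4 mm of the axis of its bore and upright within 0.08 rad, still (under 10 mm/s) and held by the fingers; the arm off the drain rod (value of joint door below 0.015 rad and z of vent_rod in the frame of valve_box between 0.122 and 0.138 m and (horizontal distance between vent_rod and bore_left below 0.004 m or horizontal distance between vent_rod and bore_right below 0.004 m) and angle between the z axis of vent_rod and the z axis of valve_box, either way round below 0.08 rad and linear speed of vent_rod below 0.01 m/s and contact force between the fingers and vent_rod above 1 N and contact force between the arm and drain_rod below 0.5 N); the arm keeps its last pose, push and grip.
It fails at once if the vent rod is pulled out of its bore (raised over 62 mm) (z of vent_rod in the frame of valve_box above 0.157 m).
It fails at once if the drain rod is moved more than 6 mm (distance of drain_rod from where it was at the start of the episode above 0.006 m).
It fails at once if the vent rod is wrenched against its bore (over 30 N) (contact force between vent_rod and valve_box above 30 N).
It fails at once if a loose thing on the bench is moved more than 15 mm (distance of any of junction_box, tape_roll, screwdriver, bushing from where it was at the start of the episode above 0.015 m).
It also fails if it takes over 54 s, if anything falls off the work surface, if the arm or the gripper's body presses on something with over 40 N, if the wrist force passes 120 N, or if a joint passes its speed limit or range.

ROBOT

A 6-joint arm with a two-finger parallel gripper is mounted at the origin on the work surface. World frame = base frame: x ahead of the robot, y to its left, z up, the work surface at z = 0. Lengths are in m, angles in rad, forces in N, time in s.
With the tool pointing down it reaches from about 0.25 to 0.725 m from the base axis. Payload 4 kg.
Tool frame: the origin (TCP) lies on the centre line of the jaws, within the pads' length; the fingertips stand 22 mm ahead of it and the grasp point (between the pads) lies 3 mm ahead of it; z points along the fingers, y is the line along which they close (so a half turn about z gives the same grasp; the last joint's range is limited). The gripper opens to 85 mm and grips with 20 to 120 N. Pads are 22 mm wide; open, the fingers measure 114 mm over their backs; the gripper's body (76 mm by 85 mm) begins 54 mm behind the grasp point. The pads swing forward as they close: fully open they stand 13 mm farther back than shut.
Start: joints at [-1.112, 0.241, 0.005, 1.335, 0, 1.571], TCP at [0.221, -0.448, 0.253] pointing down, gripper open.
Joint ranges: [-2.72, 2.72], [-1.05, 1.87], [-1.09, 1.28], [-1.99, 2.15], [-1.42, 1.44], [-3.14, 3.14]. Speed limits (rad/s): [2.79, 2.79, 3.14, 3.14, 3.14, 3.14].

INTERFACE

Orientations are given as a unit quaternion [x, y, z, w].
In Python, from workcell import bot gives the robot as it stands.
- The arm moves only by the shell command python3 -m inch 'ROWS'. ROWS is JSON, one flat list of numbers, 7 for each row, row after row: the shift along the world's x, y, z in mm, then the turn, a rotation vector about the world's x, y, z in rad, then the opening in per cent of the stroke, from 0 (shut) to 100 (fully open). A call has 1 to 8 rows; each row is the pose to reach, as a shift and turn from the pose commanded when the call began; what a row does not reach only later rows make up. A row lasts 1/12 s, in which the tool goes at most 41.7 mm and 7.16 degrees, less where a joint would pass 70% of its speed; a pose out of reach is approached as far as the arm can. A call with a gripper value outside its range is refused whole. The fingers move at their own pace and stop on an object; the grip force is fixed at half the most. Time passes only in rows, so rows that repeat a pose let the fingers close. It gives the time, the measured TCP pose, the force, the opening and the grip force at its end, in the units of the state.
- bot.get_obs(): the state, without advancing time (a new reading comes with each control period).
- bot.camera(name): name is "scene" or "top" or "wrist"; returns the picture (384x512x3 uint8, blue, green, red); there is no depth.
- bot.camera_info(name): a dict with "intrinsics" (3x3 intrinsics, pixels), "camera_from_world" (4x4, takes a point from world to camera coordinates); the wrist camera has in their place "hand_eye" (4x4, takes a point from camera to tool coordinates, whose origin is the TCP and whose axes are the flange's). Camera axes: x right, y down, z forward; pixel columns grow to the right and rows downward; lengths in m; the calibration is good to about 2 mm. A picture is of the moment at which its call begins: read the wrist's pose just before it. camera_info takes no time and is no camera call.
- bot.job_done(): hands the job in; it is judged then, once.
Trained networks look in the newest picture that a camera, given by its name, has taken for a name from the list of things; names that differ only in an ending like _2 or _b are one class to them, and where a whole thing is asked for, a point or a joint stands for the part that bears it (a point fixed in the world has none). Each returns a list of dicts, best first, with "confidence" (0 to 1); they miss things now and then, are a little off and sometimes report something else, mostly with a low value. They report only what shows in the picture. A call takes as long as a camera call. They do not tell look-alikes from the thing itself.
- bot.silhouettes(camera, target): "mask" (384x512 bool, what is visible of it) and "uv" ([column, row] in pixels, amid what is visible of it).
- bot.spot_point(camera, target): "uv" ([column, row] in pixels: a listed point, or the origin of a listed thing).
The state is a dict: "clock": time; "joint_pos": joint angles; "joint_vel": joint speeds; "tau": joint torques, N m; "eef_pos": TCP position; "tool_rot": TCP orientation; "ft_force": force on the tool from outside, world axes, zero at the start; "ft_torque": the same for the moment, N m; "grip_width": finger opening in m; "grasp_force": force on a finger pad.
Only numpy, scipy, OpenCV 4.12 (cv2) and the standard library are available. Lean on these libraries where they do the work, as an engineer would, in place of code of your own. Each camera call takes 0.05 s, during which the arm holds its last target. There are 200 camera calls.

## Working session

There is one attempt and no reset: what is moved stays moved. The work goes in short steps, Python scripts to look and compute and a shell command to move; the robot and the scene stay as the last step left them, time stands still between calls to the robot, and variables do not carry over. Pictures are saved under pics/ and viewed, at most 10 in all, crops included, and the job is handed in when it is done.

```bash
mkdir -p pics
cat > h.py <<'E'
import numpy as np,cv2
from workcell import bot
from scipy.spatial.transform import Rotation as R
def cam(n):
    i=bot.camera_info(n);K=np.array(i["intrinsics"])
    if n=="wrist":
        o=bot.get_obs();T=np.eye(4);T[:3,:3]=R.from_quat(o["tool_rot"]).as_matrix();T[:3,3]=o["eef_pos"]
        return K,T@np.array(i["hand_eye"])
    return K,np.linalg.inv(np.array(i["camera_from_world"]))
def ray(n,uv):
    K,W=cam(n);d=W[:3,:3]@np.linalg.solve(K,[uv[0],uv[1],1]);return W[:3,3],d
def atz(n,uv,z):
    c,d=ray(n,uv);return c+d*(z-c[2])/d[2]
def proj(n,p):
    K,W=cam(n);q=np.linalg.inv(W)@np.append(p,1);q=K@q[:3];return q[:2]/q[2]
E
python3 - <<'E'
from h import *
a=[]
for n in ["scene","top"]:
    im=bot.camera(n);cv2.imwrite(f"pics/{n}0.png",im)
    print(n,"cam at",cam(n)[1][:3,3].round(3))
    for t,z in [("valve_box",0),("door_hinge",.077),("door_push",.122),("bore_left",.165),("bore_right",.165),("vent_knob",.208),("drain_rod",.095),("junction_box",0),("tape_roll",0),("screwdriver",0),("bushing",0)]:
        for r in bot.spot_point(n,t)[:3]:
            print(t,np.round(r["uv"],1),round(r["confidence"],2),atz(n,r["uv"],z).round(3))
o=bot.get_obs();print(o["eef_pos"],o["tool_rot"],o["clock"])
E
```

```text
scene cam at [0.864 0.596 0.901]
valve_box [216.8 240.8] 0.82 [ 0.62  -0.009  0.   ]
door_hinge [261.1 230.4] 0.89 [0.524 0.07  0.077]
door_push [251.1 180.5] 0.96 [ 0.477 -0.065  0.122]
bore_left [217.2 217.7] 0.91 [0.633 0.041 0.165]
bore_right [191.9 199.1] 0.86 [ 0.662 -0.045  0.165]
vent_knob [214.8 208. ] 0.75 [0.639 0.045 0.208]
vent_knob [353.1 316.7] 0.54 [0.531 0.413 0.208]
vent_knob [249.9 262.7] 0.52 [0.641 0.214 0.208]
tape_roll [175.  162.1] 0.83 [ 0.598 -0.371  0.   ]
screwdriver [264.5 149.6] 0.61 [ 0.3   -0.278  0.   ]
bushing [274.8 350.7] 0.68 [0.641 0.332 0.   ]
bushing [195.2 199.5] 0.4 [ 0.608 -0.182  0.   ]
top cam at [ 0.311 -0.013  1.562]
door_hinge [236.5 187.5] 0.95 [0.516 0.06  0.077]
door_push [275.5 196.3] 0.8 [ 0.485 -0.061  0.122]
bore_left [238.9 144.5] 0.59 [0.633 0.051 0.165]
bore_left [145.1 210.9] 0.59 [0.429 0.322 0.165]
bore_right [271.6 135.2] 0.88 [ 0.663 -0.046  0.165]
vent_knob [203.8 128.2] 0.61 [0.67  0.153 0.208]
vent_knob [205.5 155.1] 0.42 [0.59  0.145 0.208]
vent_knob [243.1 140.7] 0.39 [0.635 0.038 0.208]
drain_rod [241.3 148. ] 0.69 [0.638 0.047 0.095]
drain_rod [268.3 140.6] 0.52 [ 0.663 -0.037  0.095]
drain_rod [335.5 257.6] 0.17 [ 0.304 -0.247  0.095]
junction_box [145.6 209.4] 0.79 [0.448 0.36  0.   ]
tape_roll [238.2 146.9] 0.61 [0.663 0.061 0.   ]
tape_roll [368.1 168.4] 0.56 [ 0.598 -0.37   0.   ]
screwdriver [337.7 257.3] 0.86 [ 0.305 -0.269  0.   ]
bushing [155.4 153.4] 0.45 [0.636 0.337 0.   ]
[ 0.2214432  -0.44828476  0.25329222] [ 9.73803280e-01  2.27392110e-01  1.21503998e-05 -1.94406967e-05] 1.2
```

View pics/scene0.png

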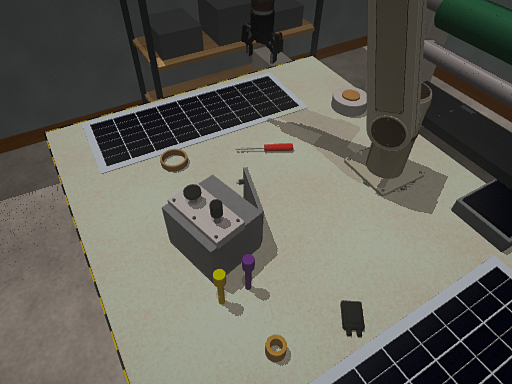

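View pics/top0.png

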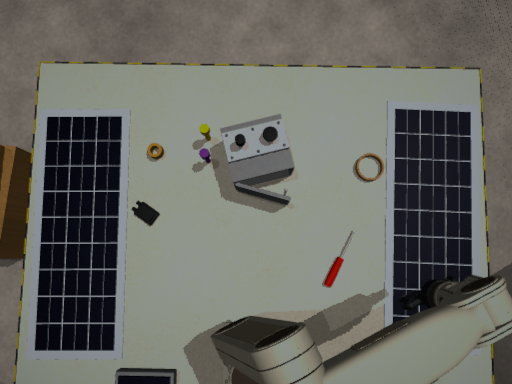

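The scene picture shows the box with its door open (free edge near 245,175), black drum knob at (216,209) in the left bore and wide disc at (192,192) in the right bore. The purple (248,262) and yellow (220,278) rods beside the box are look-alikes. The top picture agrees (door 236..290, row 195). Box yaw is about +0.30, vent ≈ (0.637, 0.042), and the door is open about 0.5 rad.

```bash
python3 -m inch '[100,180,80,0,0,0.7,0, 100,180,80,0,0,0.7,0, 100,180,80,0,0,0.7,0, 200,368,80,0,0,1.4,0, 200,368,80,0,0,1.4,0, 200,368,80,0,0,1.4,0, 200,368,80,0,0,1.4,0, 200,368,80,0,0,1.4,0]'
python3 -m inch '[0,0,0,0,0,0,0, 0,0,0,0,0,0,0]'
python3 - <<'E'
from h import *
o=bot.get_obs();print(o["eef_pos"],o["tool_rot"],o["grip_width"],o["joint_pos"],o["clock"])
for n in ["wrist","top"]:
    im=bot.camera(n);cv2.imwrite(f"pics/{n}1.png",im)
    for t,z in [("door_hinge",.077),("door_push",.122),("bore_left",.165),("bore_right",.165),("vent_knob",.208)]:
        for r in bot.spot_point(n,t)[:2]:
            print(n,t,np.round(r["uv"],1),round(r["confidence"],2),atz(n,r["uv"],z).round(3))
E
```

```text
clock: 1.87
eef_pos: [0.3766, -0.1624, 0.3229]
tool_rot: [0.744, 0.669, 0.0, 0.0]
ft_force: [0.6, 0.1, 0.2]
grip_width: -0.0002
grasp_force: 0.0
clock: 2.03
eef_pos: [0.3772, -0.1623, 0.3227]
tool_rot: [0.744, 0.668, 0.0, 0.001]
ft_force: [-0.9, 0.7, 0.1]
grip_width: -0.0003
grasp_force: 0.0
[ 0.37724321 -0.16229328  0.32273277] [7.43775236e-01 6.68429604e-01 8.22589953e-05 5.06021161e-04] -0.00028458867266564867 [-4.06085650e-01  4.01738092e-02 -5.17686787e-02  1.47786606e+00
 -2.74933786e-04  1.27131584e+00] 2.0333
wrist door_push [334.7  72.8] 0.68 [ 0.478 -0.066  0.122]
top door_hinge [237.2 184.7] 0.89 [0.525 0.058 0.077]
top door_push [272.8 199.1] 0.62 [ 0.476 -0.053  0.122]
top bore_left [238.6 141.8] 0.62 [0.641 0.053 0.165]
top bore_right [267.9 134.2] 0.57 [ 0.666 -0.035  0.165]
top vent_knob [243.  140.8] 0.67 [0.634 0.038 0.208]
top vent_knob [204.7 153.4] 0.57 [0.595 0.148 0.208]
```

View pics/wrist1.png

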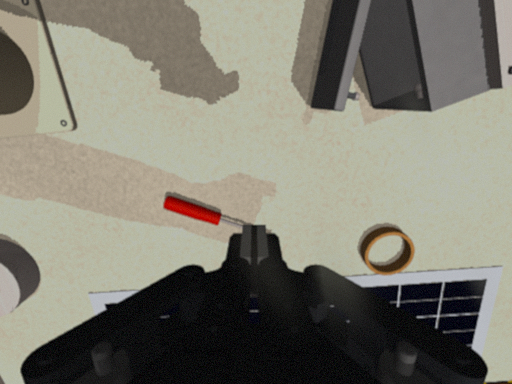

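The wrist picture shows the door edge-on at (335,60) with its free edge down at (330,105). That fits push point (0.478,-0.064) and an opening of about 0.57 rad. I'll move in front of the door and down.

```bash
python3 -m inch '[35,107,0,0,0,0.4,0, 35,107,0,0,0,0.4,0, 35,107,0,0,0,0.4,0, 35,107,-201,0,0,0.4,0, 35,107,-201,0,0,0.4,0, 35,107,-201,0,0,0.4,0, 35,107,-201,0,0,0.4,0, 35,107,-201,0,0,0.4,0]'
python3 -m inch '[0,0,0,0,0,0,0, 0,0,0,0,0,0,0]'
python3 - <<'E'
from h import *
o=bot.get_obs();print(o["eef_pos"],o["tool_rot"],o["joint_pos"],o["ft_force"])
im=bot.camera("scene")
for t in ["door_push","door_hinge"]:
  for z in [.122 if t=="door_push" else .077]:
    print([atz("scene",r["uv"],z).round(3) for r in bot.spot_point("scene",t)[:1]])
E
```

```text
clock: 3.3
eef_pos: [0.4101, -0.057, 0.119]
tool_rot: [0.598, 0.801, -0.0, -0.001]
ft_force: [0.3, 0.4, -0.3]
grip_width: 0.0002
grasp_force: 0.0
clock: 3.47
eef_pos: [0.4097, -0.0571, 0.1205]
tool_rot: [0.598, 0.801, -0.001, -0.002]
ft_force: [0.6, 1.4, 0.5]
grip_width: -0.0001
grasp_force: 0.0
[ 0.40968918 -0.05706312  0.1204698 ] [ 0.59834197  0.80123734 -0.00114693 -0.00207166] [-1.38385270e-01  1.89410759e-01 -4.33394728e-01  9.52726741e-01
 -1.22131232e-05  1.14447931e+00] [0.63207255 1.4366774  0.52288912]
[array([ 0.473, -0.065,  0.122])]
[array([0.532, 0.058, 0.077])]
```

```bash
python3 -m inch '[25,-3,0,0,0,0,0, 45,-6,0,0,0,0,0, 55,-8,0,0,0,0,0, 65,-12,0,0,0,0,0, 75,-15,0,0,0,0,0, 85,-18,0,0,0,0,0, 95,-19,0,0,0,0,0, 105,-20,0,0,0,0,0]'
python3 - <<'E'
from h import *
im=bot.camera("scene");cv2.imwrite("pics/scene2.png",cv2.resize(im[100:300,130:330],(600,600)))
E
```

```text
clock: 4.28
eef_pos: [0.5185, -0.0775, 0.1245]
tool_rot: [0.598, 0.801, 0.002, 0.002]
ft_force: [-1.6, 1.1, 2.0]
grip_width: -0.0
grasp_force: 0.8
```

View pics/scene2.png

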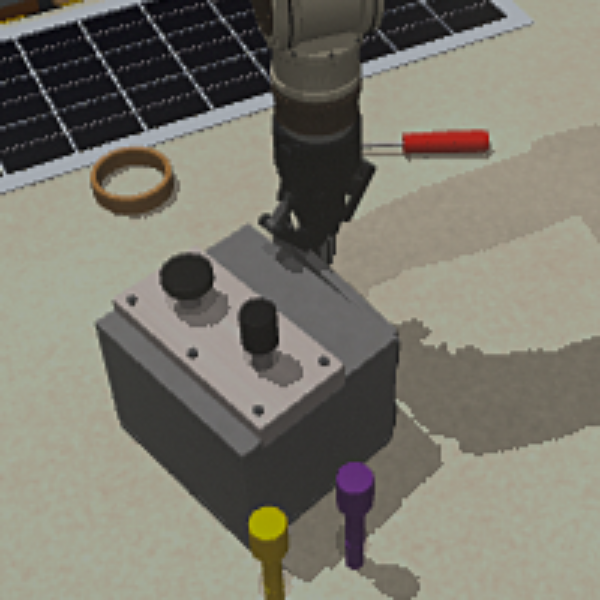

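The crop shows the door almost shut, with only a narrow dark gap left at its edge (320,270). I'll press on in small steps.

```bash
python3 -m inch '[4,0,0,0,0,0,0, 8,1,0,0,0,0,0, 8,1,0,0,0,0,0]'; python3 -m inch '[4,1,0,0,0,0,0, 8,2,0,0,0,0,0, 8,2,0,0,0,0,0]'
```

```text
clock: 4.58
eef_pos: [0.5254, -0.077, 0.1238]
tool_rot: [0.599, 0.801, 0.0, 0.002]
ft_force: [0.4, -0.5, 1.5]
grip_width: 0.0002
grasp_force: 0.6
clock: 4.83
eef_pos: [0.5293, -0.0761, 0.1233]
tool_rot: [0.599, 0.801, -0.003, -0.001]
ft_force: [-13.6, -5.9, 14.1]
grip_width: -0.0001
grasp_force: 0.0
```

```bash
python3 -m inch '[0,0,0,0,0,0,0, 0,0,0,0,0,0,0]';python3 -m inch '[3,1,0,0,0,0,0, 3,1,0,0,0,0,0, 3,1,0,0,0,0,0]'
python3 - <<'E'
from h import *
im=bot.camera("scene");cv2.imwrite("pics/scene3.png",cv2.resize(im[160:260,180:280],(600,600)))
E
```

```text
clock: 5.0
eef_pos: [0.5293, -0.0761, 0.1232]
tool_rot: [0.599, 0.801, -0.003, -0.001]
ft_force: [-12.8, -5.5, 13.1]
grip_width: -0.0003
grasp_force: 0.0
clock: 5.25
eef_pos: [0.5293, -0.0761, 0.1233]
tool_rot: [0.6, 0.8, -0.005, -0.002]
ft_force: [-20.9, -9.0, 19.9]
grip_width: -0.0004
grasp_force: 0.3
```

View pics/scene3.png

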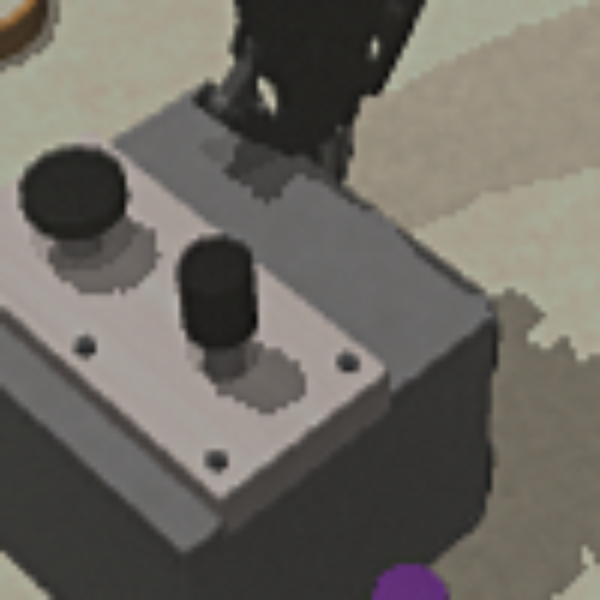

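Side and upward forces grow together with no motion, so a sloping finger link may be riding on an edge. I'll back off and look.

```bash
python3 -m inch '[-20,-6,0,0,0,0,0, -40,-12,0,0,0,0,0, -70,-20,10,0,0,0,0, -70,-20,15,0,0,0,0, -70,-20,15,0,0,0,0]'
python3 - <<'E'
from h import *
im=bot.camera("scene");cv2.imwrite("pics/scene4.png",cv2.resize(im[160:260,180:280],(600,600)))
for n in ["scene","top"]:
  if n=="top": bot.camera(n)
  for t,z in [("door_hinge",.077),("door_push",.122)]:
    for r in bot.spot_point(n,t)[:1]: print(n,t,r["confidence"],atz(n,r["uv"],z).round(3))
E
```

```text
clock: 5.72
eef_pos: [0.465, -0.0936, 0.138]
tool_rot: [0.599, 0.801, 0.001, 0.001]
ft_force: [0.4, -0.3, -0.6]
grip_width: -0.0
grasp_force: 0.0
scene door_hinge 0.23 [ 0.349 -0.19   0.077]
scene door_push 0.46 [ 0.545 -0.076  0.122]
top door_hinge 0.8 [0.52  0.047 0.077]
top door_push 0.57 [ 0.555 -0.07   0.122]
```

View pics/scene4.png

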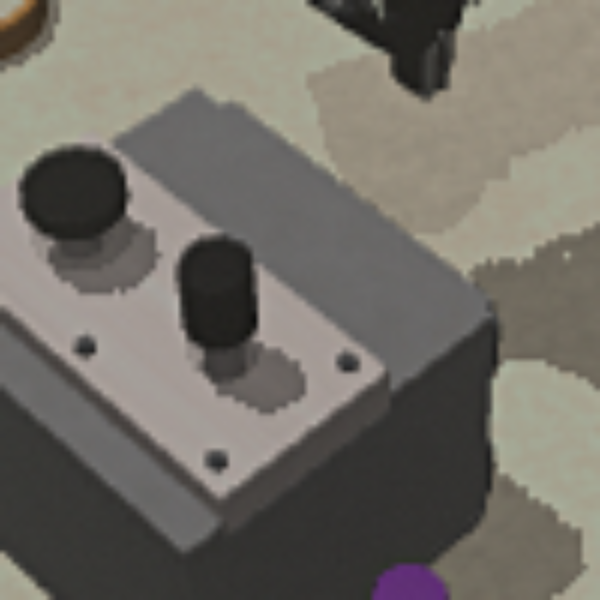

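The door now looks flush with the roof's front edge (line 230,105 to 490,300). I'll confirm with a second push from higher up, so only the fingertips can touch.

```bash
python3 -m inch '[30,8,7,0,0,0,0, 50,13,7,0,0,0,0, 58,16,7,0,0,0,0, 63,17,7,0,0,0,0, 66,18,7,0,0,0,0, 69,19,7,0,0,0,0, 69,19,7,0,0,0,0]'; python3 -m inch '[4,1,0,0,0,0,0, 7,2,0,0,0,0,0, 7,2,0,0,0,0,0]'
```

```text
clock: 6.6
eef_pos: [0.5339, -0.0742, 0.143]
tool_rot: [0.598, 0.801, -0.0, -0.0]
ft_force: [0.3, -0.4, 0.3]
grip_width: 0.0002
grasp_force: 0.0
clock: 6.85
eef_pos: [0.5357, -0.0736, 0.1429]
tool_rot: [0.599, 0.801, -0.005, -0.004]
ft_force: [-13.1, -4.0, 7.5]
grip_width: 0.0001
grasp_force: 6.9
```

```bash
python3 -m inch '[3,1,0,0,0,0,0, 6,2,0,0,0,0,0, 6,2,0,0,0,0,0, 6,2,0,0,0,0,0]'
```

```text
clock: 7.18
eef_pos: [0.5361, -0.0735, 0.143]
tool_rot: [0.6, 0.8, -0.009, -0.007]
ft_force: [-26.7, -7.9, 19.4]
grip_width: -0.0001
grasp_force: 14.7
```

Firm stop at 28 N, well over the catch's 10 N. I'll retreat, rise over the vent rod with the fingers open, and check from near.

```bash
python3 -m inch '[-20,-6,0,0,0,0,0, -40,-12,10,0,0,0,0, -40,-12,50,0,0,0,0, -40,-12,90,0,0,0,0, -40,-12,130,0,0,0,100, -40,-12,170,0,0,0,100, 0,30,170,0,0,0,100, 40,60,170,0,0,0,100]'; python3 -m inch '[30,30,0,0,0,0,100, 30,45,0,0,0,0,100, 30,45,0,0,0,0,100, 30,45,0,0,0,0,100]'
python3 - <<'E'
from h import *
o=bot.get_obs();print(o["eef_pos"],o["tool_rot"],o["grip_width"])
im=bot.camera("wrist");cv2.imwrite("pics/wrist5.png",im)
bl=None
for n in ["wrist","top","scene"]:
  if n!="wrist": bot.camera(n)
  for t,z in [("door_hinge",.077),("door_push",.122),("bore_left",.165),("bore_right",.165),("vent_knob",.208),("drain_rod",.095)]:
    for r in bot.spot_point(n,t)[:1]: print(n,t,np.round(r["uv"],1),round(r["confidence"],2),atz(n,r["uv"],z).round(4))
E
```

```text
clock: 7.85
eef_pos: [0.569, -0.0266, 0.3188]
tool_rot: [0.6, 0.8, 0.003, 0.004]
ft_force: [1.6, -0.2, 0.2]
grip_width: 0.0481
grasp_force: 0.0
clock: 8.18
eef_pos: [0.598, 0.0198, 0.3128]
tool_rot: [0.598, 0.802, -0.001, -0.0]
ft_force: [-0.8, 0.5, 0.5]
grip_width: 0.0856
grasp_force: 0.0
[0.59796842 0.01982899 0.31275928] [ 5.97671539e-01  8.01740676e-01 -6.59265680e-04 -4.29128160e-04] 0.08560955026836126
wrist door_push [197.8 226.7] 0.71 [ 0.5492 -0.0749  0.122 ]
wrist bore_left [296.6 165.4] 0.69 [0.6361 0.0456 0.165 ]
wrist bore_right [293.  241.3] 0.8 [ 0.6614 -0.0395  0.165 ]
wrist vent_knob [307.1  53.2] 0.94 [0.6052 0.1396 0.208 ]
wrist drain_rod [298.3 165. ] 0.71 [0.654  0.0349 0.095 ]
top door_push [278.6 173.2] 0.63 [ 0.5559 -0.0698  0.122 ]
top bore_right [268.8 135. ] 0.59 [ 0.6638 -0.0373  0.165 ]
top vent_knob [204.2 155.7] 0.61 [0.5886 0.1488 0.208 ]
top drain_rod [265.9 142.2] 0.57 [ 0.6582 -0.0298  0.095 ]
scene door_push [227.1 188.2] 0.58 [ 0.5497 -0.0716  0.122 ]
scene bore_left [220.  218.7] 0.87 [0.6288 0.0471 0.165 ]
scene bore_right [192.6 197.1] 0.75 [ 0.6577 -0.05    0.165 ]
scene vent_knob [220.2 276.8] 0.78 [0.7096 0.2136 0.208 ]
scene drain_rod [263.2 152.8] 0.17 [ 0.3705 -0.1748  0.095 ]
```

View pics/wrist5.png

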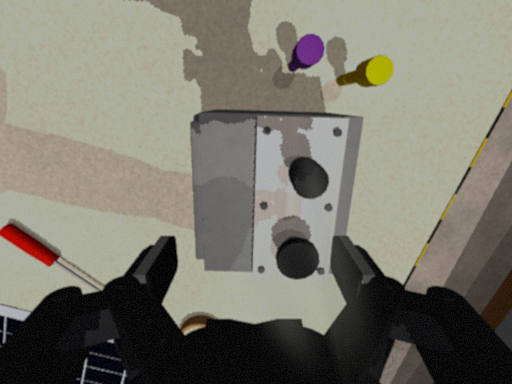

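The wrist picture shows the drum knob at (309,178), the wide disc at (297,257) and purple/yellow look-alikes at the top. The door's left edge runs (193,122) to (197,258), flush along the box. I'll convert these to positions.

Run:
```python
from h import *
im=cv2.imread("pics/wrist5.png");n="wrist"
print("cam",cam(n)[1][:3,3].round(3))
m=(im.max(2)<60).astype(np.uint8)
N,L,S,C=cv2.connectedComponentsWithStats(m)
for i in range(1,N):
    if S[i,4]>300: print(S[i],C[i])
for z in (.142,.150):
    a,b=atz(n,(193,122),z),atz(n,(197,258),z);print(z,a.round(4),b.round(4),"yaw",np.arctan2(-(a-b)[0],(a-b)[1]))
a,b=atz(n,(257,117),.165),atz(n,(254,270),.165);print("block front",a.round(4),b.round(4),np.hypot(*(a-b)[:2]),"yaw",np.arctan2(-(a-b)[0],(a-b)[1]))
for t in ["vent_knob"]:
    for r in bot.silhouettes(n,t):
        ys,xs=np.where(r["mask"]);print(t,r["confidence"],r["uv"],xs.min(),xs.max(),ys.min(),ys.max(),"z208",atz(n,r["uv"],.208).round(4))
for p in [(.637,.042)]:
    print([proj(n,(*p,z)).round(1) for z in (.165,.19,.208,.226)])
```

```text
cam [0.576 0.094 0.435]
[207 110 132   6 324] [270.64506173 112.47222222]
[ 289  157   39   40 1080] [306.95       175.99444444]
[    0   237   512   147 42340] [257.84775626 333.53923004]
[ 277  236   41   43 1359] [296.79323032 257.40544518]
[ 84 367  38  17 447] [101.06935123 376.71364653]
0.142 [0.5191 0.0567 0.142 ] [ 0.5603 -0.1055  0.142 ] yaw 0.24841518964252213
0.15 [0.5207 0.0578 0.15  ] [ 0.5607 -0.1     0.15  ] yaw 0.2484151896425221
block front [0.5829 0.0822 0.165 ] [ 0.6297 -0.0866  0.165 ] 0.17516443388281844 yaw 0.2707171050755548
vent_knob 0.94 [306.4, 178.9] 288 328 157 198 z208 [0.6391 0.0455 0.208 ]
vent_knob 0.76 [305.9, 51.4] 288 323 34 71 z208 [0.6039 0.1415 0.208 ]
vent_knob 0.69 [298.1, 259.5] 276 318 234 280 z208 [ 0.6592 -0.0342  0.208 ]
vent_knob 0.58 [370.8, 76.5] 337 392 56 87 z208 [0.6593 0.1392 0.208 ]
[array([295.6, 170.2]), array([299.5, 176.5]), array([302.9, 181.9]), array([306.8, 188. ])]
```

Run:
```python
import cv2,numpy as np
im=cv2.imread("pics/wrist5.png")[105:280,175:275]
im=np.clip(im.astype(float)*1.6,0,255).astype(np.uint8)
cv2.imwrite("pics/crop5.png",cv2.resize(im,None,fx=3.4,fy=3.4,interpolation=cv2.INTER_CUBIC))
```

```text
(no output)
```

View pics/crop5.png

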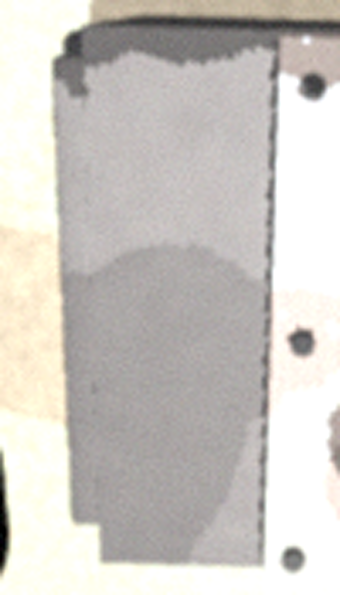

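The strip of door beyond the roof edge is as wide at the free end (72–98) as at the hinge (54–84), so the door is shut. Next I'll go down around the drum knob at about (0.639, 0.0455).

```bash
python3 -m inch '[25,16,0,0,0,0,100, 41,26,0,0,0,0,100, 41,26,-40,0,0,0,100, 41,26,-40,0,0,0,100, 41,26,-40,0,0,0,100]'
python3 - <<'E'
from h import *
n="wrist";im=bot.camera(n);cv2.imwrite("pics/wrist6.png",im)
for r in bot.silhouettes(n,"vent_knob"):
    ys,xs=np.where(r["mask"]);print(r["confidence"],r["uv"],xs.min(),xs.max(),ys.min(),ys.max(),"z208",atz(n,r["uv"],.208).round(4))
for r in bot.spot_point(n,"vent_knob"): print(r["confidence"],atz(n,r["uv"],.208).round(4))
E
```

```text
clock: 9.7
eef_pos: [0.637, 0.0453, 0.2698]
tool_rot: [0.598, 0.801, -0.003, -0.003]
ft_force: [-0.2, 0.2, 1.6]
grip_width: 0.0854
grasp_force: 0.0
0.86 [268.2, 56.3] 253 285 38 79 z208 [0.619  0.1498 0.208 ]
0.84 [345.1, 84.6] 313 365 63 98 z208 [0.6731 0.148  0.208 ]
0.68 [258.4, 212.2] 236 278 183 237 z208 [0.6442 0.0439 0.208 ]
0.83 [0.6737 0.1484 0.208 ]
0.71 [0.6193 0.1482 0.208 ]
0.64 [0.643  0.0457 0.208 ]
```

View pics/wrist6.png

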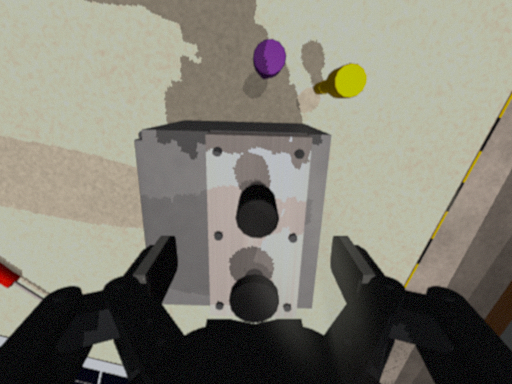

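The drum knob is at (258,210), almost midway between the fingers (175 and 335). I'll shift +4 mm in x, go down and close.

```bash
python3 -m inch '[4,0,-30,0,0,0,100, 4,0,-58,0,0,0,100, 4,0,-58,0,0,0,100, 4,0,-58,0,0,0,100]' && python3 -m inch '[0,0,0,0,0,0,60, 0,0,0,0,0,0,45]'
```

```text
clock: 10.18
eef_pos: [0.6433, 0.0451, 0.2165]
tool_rot: [0.598, 0.801, 0.0, 0.0]
ft_force: [0.2, 0.6, 1.0]
grip_width: 0.0851
grasp_force: 0.0
clock: 10.35
eef_pos: [0.645, 0.0453, 0.2189]
tool_rot: [0.598, 0.801, 0.002, 0.002]
ft_force: [0.1, 0.8, 0.2]
grip_width: 0.0639
grasp_force: 0.0
```

```bash
python3 -m inch '[0,0,0,0,0,0,42, 0,0,0,0,0,0,40, 0,0,0,0,0,0,40]'
```

```text
clock: 10.6
eef_pos: [0.6429, 0.045, 0.2166]
tool_rot: [0.598, 0.801, -0.0, 0.0]
ft_force: [-1.6, -0.8, 1.1]
grip_width: 0.0344
grasp_force: 0.8
```

```bash
python3 -m inch '[-2,-1,-4,0,0,0,40, -2,-1,-4,0,0,0,40, -2,-1,-4,0,0,0,37, -2,-1,-4,0,0,0,35, -2,-1,-4,0,0,0,35]'
```

```text
clock: 11.02
eef_pos: [0.6409, 0.0442, 0.2109]
tool_rot: [0.598, 0.801, -0.0, -0.0]
ft_force: [-1.3, -0.1, -0.2]
grip_width: 0.03
grasp_force: 6.0
```

```bash
python3 -m inch '[0,0,0,0,0,0,25, 0,0,0,0,0,0,10, 0,0,0,0,0,0,0, 0,0,0,0,0,0,0]'
```

```text
clock: 11.35
eef_pos: [0.6409, 0.0442, 0.2111]
tool_rot: [0.598, 0.801, -0.0, -0.0]
ft_force: [-1.9, -0.4, 0.1]
grip_width: 0.0288
grasp_force: 59.2
```

Gripped with almost no side force. Now a slow lift.

```bash
python3 -m inch '[0,0,3,0,0,0,0, 0,0,6,0,0,0,0, 0,0,9,0,0,0,0, 0,0,12,0,0,0,0, 0,0,12,0,0,0,0]' && python3 -m inch '[0,0,4,0,0,0,0, 0,0,8,0,0,0,0, 0,0,12,0,0,0,0, 0,0,12,0,0,0,0]'
```

```text
clock: 11.77
eef_pos: [0.641, 0.0442, 0.2239]
tool_rot: [0.598, 0.801, -0.0, -0.0]
ft_force: [-2.8, -1.7, 0.6]
grip_width: 0.0288
grasp_force: 59.3
clock: 12.1
eef_pos: [0.6412, 0.0442, 0.2365]
tool_rot: [0.598, 0.801, 0.0, 0.0]
ft_force: [-3.7, -1.4, -0.4]
grip_width: 0.0293
grasp_force: 59.5
```

```bash
python3 -m inch '[0,0,3,0,0,0,0, 0,0,6,0,0,0,0, 0,0,9,0,0,0,0, 0,0,9,0,0,0,0, 0,0,9,0,0,0,0, 0,0,9,0,0,0,0]'
python3 - <<'E'
from h import *
o=bot.get_obs();print(o["eef_pos"],o["ft_force"])
a=bot.camera("scene")[160:260,180:280]
b=bot.camera("wrist")
cv2.imwrite("pics/fin.png",np.hstack([cv2.resize(a,(384,384)),cv2.resize(b,(400,384))]))
E
```

```text
clock: 12.6
eef_pos: [0.6412, 0.0443, 0.2449]
tool_rot: [0.598, 0.801, 0.0, 0.0]
ft_force: [-2.7, 0.2, -0.2]
grip_width: 0.0288
grasp_force: 59.5
[0.64123973 0.04426578 0.24485193] [-2.65623576  0.21648536 -0.15884241]
```

View pics/fin.png

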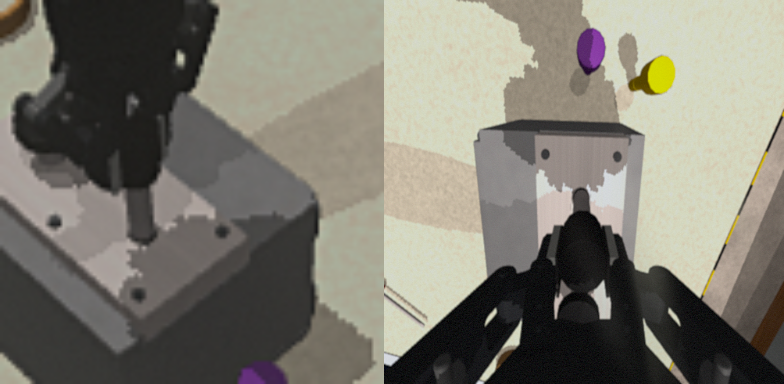

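The knob is up between the pads and the dark groove shows at the block's face (140,238). The rise is 34 mm, the door is still flush and the disc knob is untouched.

```bash
python3 -c "
from workcell import bot
print(bot.job_done())"
```

```text
the job is handed in; nothing more can be done
None
```

The job is handed in, with no verdict returned: the door was pushed to a firm stop at 28 N and looks flush and shut, and the vent rod is held about 34 mm up with its groove just clear of the block and the drain rod and loose things untouched.

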